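# Slide a served slate out over the pick-up edge

### The job

The espresso on the rectangular slate is ready for collection. Push the slate with your fingertips, flat along the wooden step, towards the step's guest-side edge (the long edge away from the robot) until about 4 cm of it sticks out, square to that edge, so that the waiter can get a hand under it. Lift nothing, do not touch the cup, which must ride along standing on the slate, and leave everything else where it is.

Things in the scene. Friction and masses are not known exactly. Their poses are not given: they have to be found in the camera images.
- step: fixed low step of light wood on the counter, 240 mm deep (its x) by 500 mm wide (its y), flat top 40 mm above the counter. Origin at the centre of its footprint, on the counter; its x axis points horizontally away from the robot side to the guest side, square to the long edges; z up. Its place and yaw vary
- step_edge (a point): middle of the step's long guest-side edge, on the top surface (120 mm along the step's x from its centre, 40 mm up); axes as the step's: x points out over the edge, y along it
- slate: the thing to slide: loose rectangular dark slate plate, 140 mm long (its x) by 110 mm wide (its y) and 8 mm thick, about 0.3 kg, lying on the left or the right half of the step with an espresso cup on it. Origin at the centre of its underside; x points roughly to the guest side (up to 0.2 rad askew to the step at the start). It slides freely under a push of a few newtons on its rim and tips off if more than about 60 mm sticks out
- slate_front (a point): middle of the slate's guest-side rim, at its underside (70 mm along the slate's x)
- slate_back (a point): middle of the slate's robot-side rim, at its underside (-70 mm along the slate's x): the rim to push against; the step's top continues at least 30 mm behind it
- cup: small white espresso cup with a handle at its +y, 60 mm across the rim, 50 mm high, standing loose on the slate near the middle. Origin at the centre of its underside; z up. Not to be touched
- board: bystander: round wooden board, 110 mm across, 12 mm thick, lying on the other half of the step. Origin at the centre of its underside
- jar: bystander: glass jar with a steel cap, 52 mm across, 75 mm high, standing on the round board. Origin at the centre of its underside
- sugar_bowl: bystander: small white bowl, 52 mm across, 38 mm high, near the middle of the step between slate and board. Origin at the centre of its underside
- jug: bystander: steel milk jug, 74 mm across, 90 mm high, on the counter left of the step. Origin at the centre of its underside
- tamper: bystander: steel coffee tamper, 58 mm across, 90 mm high, on the counter left of the step. Origin at the centre of its underside
- tumbler: bystander: drinking glass, 66 mm across, 100 mm high, on the counter right of the step. Origin at the centre of its underside
There are look-alikes about, which are no part of the job. There is more than one size of the slate; the one meant has the size given above.

How it is judged:
By the outcome, as a careful person would: the job done as asked, in the order asked, and still so for the second after the job is handed in, with the robot touching nothing.
It also fails if it takes over 48 s, if anything falls off the work surface, if the arm or the gripper's body presses on something with over 40 N, if the wrist force passes 120 N, or if a joint passes its speed limit or range.

### The arm

A 6-joint arm with a two-finger parallel gripper is mounted at the origin on the work surface. World frame = base frame: x ahead of the robot, y to its left, z up, the work surface at z = 0. Lengths are in m, angles in degrees, forces in N, time in s.
With the tool pointing down it reaches from about 0.25 to 0.725 m from the base axis. Payload 9.7 kg.
Tool frame: the origin (TCP) lies between the finger pads; the fingertips stand 11 mm ahead of it and the grasp point (between the pads) lies 8 mm behind it; y points along the fingers, x is the direction in which the jaws open and shut, and the axes are right-handed (so a half turn about y gives the same grasp; the last joint's range is limited). The gripper opens to 85 mm and grips with 20 to 120 N. Pads are 22 mm wide; open, the fingers measure 114 mm over their backs; the gripper's body (76 mm by 85 mm) begins 54 mm behind the grasp point. The pads swing forward as they close: fully open they stand 13 mm farther back than shut.
Start: joints at [-65.718, 4.979, 10.078, 95.1, 0, 90], TCP at [0.226, -0.501, 0.242] pointing down, gripper open.
Joint ranges: [-179.16, 179.16], [-48.56, 103.87], [-65.8, 70.77], [-126.05, 130.52], [-82.76, 87.17], [-180, 180]. Speed limits (degrees/s): [127.2, 127.2, 147.25, 180, 180, 180].

### API

Orientations are given as [roll, pitch, yaw] about the fixed x, y, z axes, in that order (R = Rz(yaw) Ry(pitch) Rx(roll)).
In Python, from workcell import bot, vision gives the robot as it stands. The module is installed in compiled form; this text tells all that it offers.
- The arm moves only by the shell command python3 -m crank 'ROWS' [OPENING] [FORCE]. ROWS is text: rows parted by semicolons, each of 6 numbers parted by spaces: the shift along the tool's x, y, z in m, then the turn, a rotation vector about the tool's x, y, z in rad. A call has 1 to 8 rows; each row is the pose to reach, as a shift and turn from the pose commanded when the call began, along the tool's axes at that moment; what a row does not reach only later rows make up. A row lasts 1/10 s, in which the tool goes at most 50 mm and 8.59 degrees, less where a joint would pass 70% of its speed; a pose out of reach is approached as far as the arm can. A call with a gripper value outside its range is refused whole. OPENING is the gripper's target within -1 to 1 (shut at 1, half-way at 0, fully open at -1), set as the call begins (- or left out, the last holds). The fingers move at their own pace and stop on an object; FORCE is the grip in N (left out, the last holds). Time passes only in rows, so rows that repeat a pose let the fingers close. It gives the time, the measured TCP pose, the force and the opening at its end, in the units of the state.
- bot.get_obs(): the state, without advancing time (a new reading comes with each control period).
- vision.camera(name): name is "side" or "top" or "wrist"; returns the picture (420x560x3 uint8, red, green, blue); there is no depth.
- vision.get_calibration(name): a dict with "fx", "fy", "cx", "cy" (pixels), "rvec" (rotation vector, rad) and "tvec" (3), from world to camera coordinates, as OpenCV has them. Camera axes: x right, y down, z forward; pixel columns grow to the right and rows downward; lengths in m; the calibration is good to about 2 mm. The wrist camera is an equidistant fisheye: a pixel r from the principal point sees the ray r / f radians off the axis. A picture is of the moment at which its call begins: read the wrist's pose just before it. get_calibration takes no time and is no camera call; for the wrist camera it gives the pose at the moment of the call.
- bot.job_done(): hands the job in, once; it reports no verdict.
The state is a dict: "time": time; "q": joint angles; "qd": joint speeds; "joint_efforts": joint torques, N m; "ee_pos": TCP position; "tcp_rot": TCP orientation; "wrist_force": force on the tool from outside, world axes, zero at the start; "torque": the same for the moment, N m; "opening": finger opening in m.
Only numpy, scipy, OpenCV 4.12 (cv2) and the standard library are available. Lean on these libraries where they do the work, as an engineer would, in place of code of your own. Each camera call takes 0.05 s, during which the arm holds its last target. There are 200 camera calls.

## Working session

There is one attempt and no reset: what is moved stays moved. The work goes in short steps, Python scripts to look and compute and a shell command to move; the robot and the scene stay as the last step left them, time stands still between calls to the robot, and variables do not carry over. Pictures are saved under pics/ and viewed, about 8 in all and at most 12, crops included, and the job is handed in when it is done.

```bash
mkdir -p pics
python3 - <<'E'
from workcell import bot, vision
import cv2
o=bot.get_obs(); print({k:o[k] for k in("time","ee_pos","tcp_rot","opening","wrist_force")})
for n in("top","side"):
    cv2.imwrite(f"pics/{n}0.png",vision.camera(n)[:,:,::-1]); print(n,vision.get_calibration(n))
E
```

```text
{'time': 0.0, 'ee_pos': array([ 0.22608473, -0.5011292 ,  0.24156602]), 'tcp_rot': array([-9.00007947e+01,  7.93079851e-02, -6.57194436e+01]), 'opening': 0.08572059177513672, 'wrist_force': array([ 1.08647252, -0.46305382, -0.34223501])}
top {'fx': 525.5401662548181, 'fy': 525.5401662548181, 'cx': 286.781684968175, 'cy': 204.36981387809425, 'rvec': array([ 2.15632471, -2.13049942,  0.16635314]), 'tvec': array([0.00600674, 0.49837767, 1.31091059])}
side {'fx': 515.8310712025402, 'fy': 515.8310712025402, 'cx': 279.1350912621132, 'cy': 208.5437833944979, 'rvec': array([ 0.55995443, -2.76913355,  1.0508061 ]), 'tvec': array([0.43865949, 0.18249288, 1.41206965])}
```

View pics/top0.png

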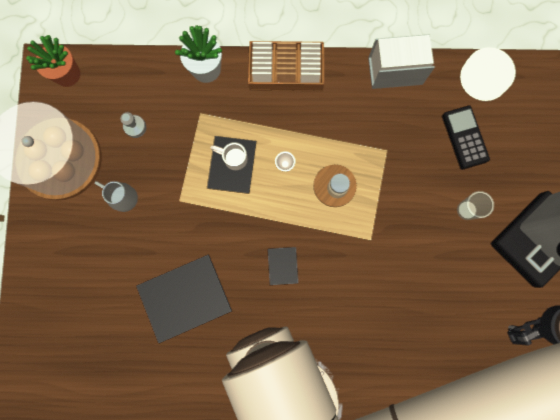

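View pics/side0.png

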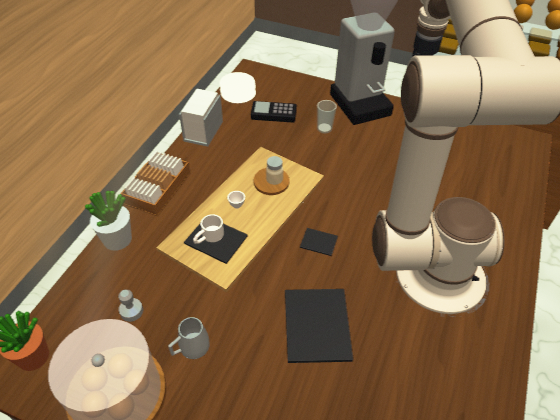

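The top view shows the step with corners near (200,115), (387,150), (372,238) and (181,202). Three things could be the slate: a dark plate on the step with the cup at (233,165), a small dark plate on the counter at (283,266), and a large one at (184,298). Only the first lies on the step with the cup on it. I'll measure all three and confirm in a crop.

```bash
cat > h.py <<'E'
import numpy as np, cv2
from workcell import bot, vision
def cast(n,px,z):
    c=vision.get_calibration(n); R=cv2.Rodrigues(c["rvec"])[0]; C=-R.T@c["tvec"]
    px=np.atleast_2d(px).astype(float)
    d=np.c_[(px[:,0]-c["cx"])/c["fx"],(px[:,1]-c["cy"])/c["fy"],np.ones(len(px))]@R
    return (C+d*((z-C[2])/d[:,2])[:,None])[:,:2]
def rect(n,mask,z,roi):
    x0,y0,x1,y1=roi; m=np.zeros_like(mask); m[y0:y1,x0:x1]=mask[y0:y1,x0:x1]
    c=max(cv2.findContours(m,0,1)[0],key=cv2.contourArea)[:,0]
    w=cast(n,c+0.0,z).astype(np.float32)
    return cv2.minAreaRect(w*1000), c
def norm(r):  # -> centre, length along x-ish, width, yaw of x-ish axis
    (cx,cy),(w,h),a=r
    while a>45: a-=90; w,h=h,w
    while a<-45: a+=90; w,h=h,w
    return np.round([cx,cy,w,h,a],1)
def measure(im):
    hsv=cv2.cvtColor(im,cv2.COLOR_RGB2HSV); H,S,V=cv2.split(hsv)
    wood=((V>140)&(S>70)&(S<200)&(H>8)&(H<30)).astype(np.uint8)
    dark=((V<60)&(S<110)).astype(np.uint8)
    wood[:]=cv2.morphologyEx(wood,cv2.MORPH_OPEN,np.ones((3,3)))
    return wood,cv2.morphologyEx(dark,cv2.MORPH_OPEN,np.ones((3,3)))
E
python3 - <<'E'
from h import *
im=cv2.imread("pics/top0.png")[:,:,::-1].copy()
for p in((225,180),(283,266),(184,298),(270,190),(120,260)): print(p,im[p[1],p[0]],cv2.cvtColor(im,cv2.COLOR_RGB2HSV)[p[1],p[0]])
wood,dark=measure(im)
vis=cv2.resize(im[95:255,165:405],None,fx=3,fy=3,interpolation=2)[:,:,::-1].copy()
for nm,m,z,roi in(("step",wood,.04,(170,105,400,250)),("slate",dark,.048,(195,125,265,205)),("small",dark,.004,(260,240,305,290)),("large",dark,.006,(130,250,240,345))):
    r,c=rect("top",m,z,roi); print(nm,norm(r))
    cv2.drawContours(vis,[((c-[165,95])*3+1).astype(int)],-1,(0,0,255) if nm=="step" else (0,255,0),1)
cv2.imwrite("pics/crop0.png",vis)
# cup rim approx at z .098
print("cup rim centre",cast("top",(235,154),.098), "bowl",cast("top",(285,161),.07))
E
```

```text
(225, 180) [67 65 62] [18 19 67]
(283, 266) [82 80 76] [20 19 82]
(184, 298) [80 79 74] [25 19 80]
(270, 190) [228 195 125] [ 20 115 228]
(120, 260) [111  74  44] [ 13 154 111]
step [574.2  20.9 241.3 502.2 -10.9]Traceback (most recent call last):
  File "<stdin>", line 7, in <module>
  File "h.py", line 10, in rect
    c=max(cv2.findContours(m,0,1)[0],key=cv2.contourArea)[:,0]
      ~~~^^^^^^^^^^^^^^^^^^^^^^^^^^^^^^^^^^^^^^^^^^^^^^^^
ValueError: max() iterable argument is empty
```

The step measures 241 x 502 mm, as it should. The dark threshold needs to be higher, with low saturation.

```bash
sed -i 's/(V<60)&(S<110)/(V<110)\&(S<70)/' h.py
cat > m.py <<'E'
from h import *
import sys
src,out=sys.argv[1:3]
im=cv2.imread(src)[:,:,::-1].copy()
wood,dark=measure(im)
vis=cv2.resize(im[95:255,165:405],None,fx=3,fy=3,interpolation=2)[:,:,::-1].copy()
for nm,m,z,roi in(("step",wood,.04,(170,105,400,250)),("slate",dark,.048,(195,125,265,205)),("small",dark,.004,(260,240,305,290)),("large",dark,.006,(130,250,240,345))):
    try: r,c=rect("top",m,z,roi)
    except ValueError: continue
    n=norm(r); print(nm,n)
    cv2.drawContours(vis,[((c-[165,95])*3+1).astype(int)],-1,(0,0,255) if nm=="step" else (0,255,0),1)
    if nm=="step": st=n
    if nm=="slate":
        a=np.radians(-10.9); d=n[:2]-[574.2,20.9]; p=np.array([[np.cos(a),np.sin(a)],[-np.sin(a),np.cos(a)]])@d
        b=np.radians(n[4]); back=n[:2]-70*np.array([np.cos(b),np.sin(b)])
        f=n[:2]+70*np.array([np.cos(b),np.sin(b)])-[574.2,20.9]
        print(" in step frame",p.round(1),"rel yaw",n[4]+10.9,"overhang",(f@[np.cos(a),np.sin(a)]-120).round(1),"back world",back.round(1))
cv2.imwrite(out,vis)
E
python3 m.py pics/top0.png pics/crop0.png
python3 -c "
from h import *
print('cup',cast('top',(235,154),.098),'bowl',cast('top',(285,161),.07))"
```

```text
step [574.2  20.9 241.3 502.2 -10.9]
slate [600.3 155.8 137.4 106.2  -6.4]
 in step frame [1.000e-01 1.374e+02] rel yaw 4.5 overhang -50.1 back world [530.7 163.6]
small [343.3  21.5  92.5  72.5   4.3]
large [258.  273.2 156.3 199.8  24.2]
cup [[0.61419601 0.14237532]] bowl [[0.60462069 0.01789823]]
```

View pics/crop0.png

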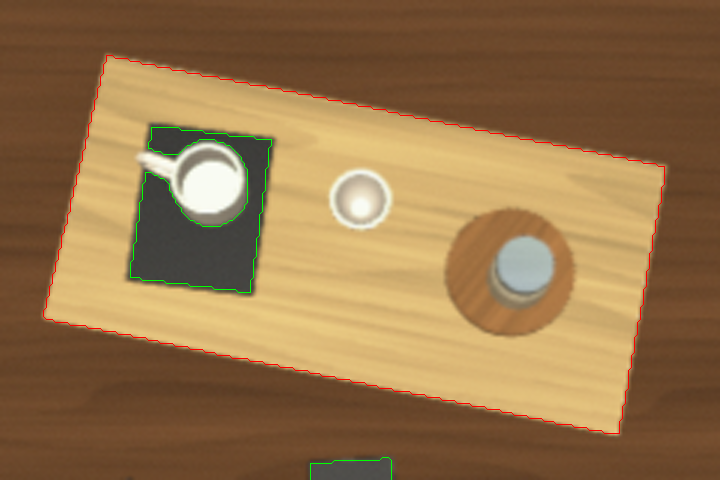

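The crop confirms it. The plate on the step measures about 137 x 106 mm against the stated 140 x 110, and the cup is on it. The others are 93 x 73 and 156 x 200 mm on the counter, so they are look-alikes. The slate is 50 mm short of the edge and 4.5° askew, so the push is about 90 mm. Next I move above the spot behind its back rim, square to the step.

```bash
python3 -m crank '-0.031 0 0.033 0 0.077 0; -0.062 0 0.066 0 0.154 0; -0.093 0 0.099 0 0.23 0; -0.124 0 0.132 0 0.307 0; -0.155 0 0.165 0 0.384 0; -0.186 0 0.198 0 0.461 0; -0.217 0 0.231 0 0.537 0; -0.248 0 0.264 0 0.614 0' -0.4 20
cat > rem.py <<'E'
import sys; from h import *
# remaining shift in tool axes to step-frame (x,y) mm and z mm
from scipy.spatial.transform import Rotation as Ro
o=bot.get_obs(); sx,sy,z=map(float,sys.argv[1:4]); a=np.radians(-10.9); u=np.array([np.cos(a),np.sin(a)]); v=np.array([-u[1],u[0]])
R=Ro.from_euler("xyz",o["tcp_rot"],degrees=True); g=np.r_[(np.array([574.2,20.9])+sx*u+sy*v)/1000,z/1000]
T=Ro.from_euler("xyz",[-90,0,-100.9],degrees=True)
print("t",o["time"],"pos",o["ee_pos"].round(4),"rot",o["tcp_rot"].round(2),"F",np.round(o["wrist_force"],2),"open",round(o["opening"],4))
d=o["ee_pos"][:2]*1000-[574.2,20.9]; print("step xy",(d@u).round(1),(d@v).round(1))
print("shift",R.inv().apply(g-o["ee_pos"]).round(4),"turn",(R.inv()*T).as_rotvec().round(4))
E
python3 rem.py -97 135 150
```

```text
time: 0.9
ee_pos: [0.365, -0.165, 0.2422]
tcp_rot: [-90.0, -0.0, -101.1]
wrist_force: [1.4, -1.1, -0.0]
opening: 0.0598
t 0.9 pos [ 0.365  -0.165   0.2422] rot [ -89.99   -0.   -101.1 ] F [ 1.42 -1.14 -0.04] open 0.0598
step xy -170.3 -222.1
shift [-0.3573  0.0922  0.0721] turn [-0.0002 -0.0034  0.    ]
```

```bash
python3 -m crank '-0.045 0 0.009 0 -0.003 0; -0.09 0 0.018 0 -0.003 0; -0.135 0 0.027 0 -0.003 0; -0.18 0 0.036 0 -0.003 0; -0.225 0 0.045 0 -0.003 0; -0.27 0 0.054 0 -0.003 0; -0.315 0 0.063 0 -0.003 0; -0.357 0 0.072 0 -0.003 0'
python3 -m crank '0 0.03 0 0 0 0; 0 0.06 0 0 0 0; 0 0.09 0 0 0 0; 0 0.12 0 0 0 0; 0 0.14 0 0 0 0; 0 0.15 0 0 0 0; 0 0.155 0 0 0 0; 0 0.155 0 0 0 0'
python3 rem.py -97 135 60
python3 - <<'E'
from h import *
w=vision.camera("wrist");s=vision.camera("side")
cv2.imwrite("pics/side1.png",s[:,:,::-1])
c=cv2.resize(s[160:300,140:340],None,fx=2.5,fy=2.5)
v=np.zeros((420,500+300,3),np.uint8); v[:350,:500]=c; v[:225,500:]=cv2.resize(w,(300,225)); cv2.imwrite("pics/v1.png",v[:,:,::-1])
E
```

```text
time: 1.7
ee_pos: [0.4522, -0.0482, 0.2422]
tcp_rot: [-90.1, 2.1, -97.3]
wrist_force: [-0.5, 0.2, 0.6]
opening: 0.06
time: 2.5
ee_pos: [0.452, -0.0451, 0.0876]
tcp_rot: [-90.1, 2.2, -97.0]
wrist_force: [-0.4, -0.3, 0.2]
opening: 0.0599
t 2.5 pos [ 0.452  -0.0451  0.0876] rot [-90.06   2.21 -96.98] F [-0.4  -0.33  0.23] open 0.0599
step xy -107.5 -87.9
shift [-0.2205  0.0361  0.0257] turn [ 0.0024  0.0684 -0.0386]
```

View pics/v1.png

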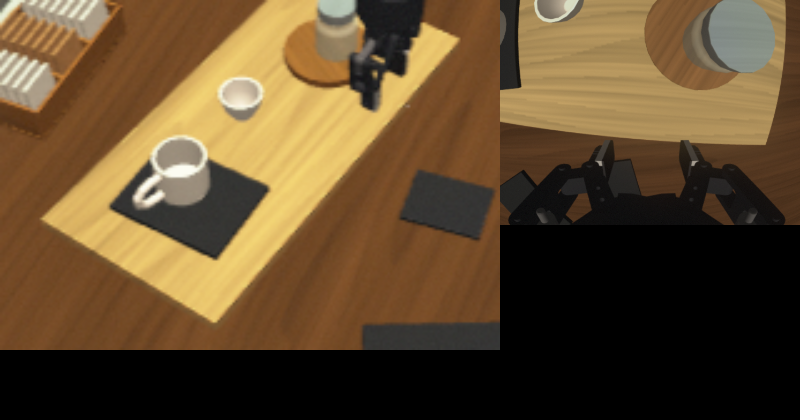

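The lateral move was cut short by a joint speed limit. The arm then descended at step xy (-107, -88), near the board but with nothing touched (force about 0, and the cup and slate are in place). I'll go straight back up and check the joints.

```bash
python3 -m crank '0 -0.03 0 0 0 0; 0 -0.06 0 0 0 0; 0 -0.09 0 0 0 0; 0 -0.12 0 0 0 0'
python3 rem.py -97 135 200; python3 -c "
from h import *
o=bot.get_obs();print(o['q'],o['qd'])"
```

```text
time: 3.0
ee_pos: [0.4517, -0.0496, 0.2097]
tcp_rot: [-90.0, 2.2, -96.9]
wrist_force: [0.5, 0.6, 0.4]
opening: 0.0597
t 3.0 pos [ 0.4517 -0.0496  0.2097] rot [-89.95   2.21 -96.95] F [0.54 0.58 0.37] open 0.0597
step xy -107.0 -92.4
shift [-0.2256  0.0185  0.0256] turn [ 0.0005  0.069  -0.0386]
[ -7.59727804  -8.66356842  -6.84655369  91.79395177   2.2124349
 179.35143891] [-1.46886875e+00  3.08487162e+00  3.58780230e+01  3.27430389e+01
 -3.21010988e-02 -1.52871947e+00]
```

Joint 6 is at its 180° limit, so I use the half-turned orientation (yaw 79.1°) instead. I undo the small tilt first, then turn back the other way.

```bash
sed -i 's/-90,0,-100.9/-90,0,79.1/' rem.py; python3 -m crank '0 0 0 0 0 -0.0386'
python3 -m crank '0 0 0 0 -0.145 0; 0 0 0 0 -0.29 0; 0 0 0 0 -0.435 0; 0 0 0 0 -0.58 0; 0 0 0 0 -0.725 0; 0 0 0 0 -0.87 0; 0 0 0 0 -1.015 0; 0 0 0 0 -1.16 0'
python3 rem.py -97 135 200
```

```text
time: 3.1
ee_pos: [0.4527, -0.0534, 0.2126]
tcp_rot: [-89.6, 0.1, -96.7]
wrist_force: [-0.5, -0.3, -1.1]
opening: 0.0596
time: 3.9
ee_pos: [0.4514, -0.0528, 0.2085]
tcp_rot: [-89.9, 0.0, -29.9]
wrist_force: [0.4, 0.4, 0.1]
opening: 0.0596
t 3.9 pos [ 0.4514 -0.0528  0.2085] rot [-8.985e+01  2.000e-02 -2.990e+01] F [0.36 0.41 0.08] open 0.0596
step xy -106.6 -95.6
shift [-0.066   0.0091  0.2212] turn [-0.0021 -1.9024  0.0022]
```

```bash
python3 -m crank '-0.008 0 0.027 0 -0.145 0; -0.016 0 0.054 0 -0.29 0; -0.024 0 0.081 0 -0.435 0; -0.032 0 0.108 0 -0.58 0; -0.04 0 0.135 0 -0.725 0; -0.048 0 0.162 0 -0.87 0; -0.056 0 0.189 0 -1.015 0; -0.066 0 0.221 0 -1.16 0'
python3 rem.py -97 135 200
```

```text
time: 4.7
ee_pos: [0.5059, 0.1724, 0.2092]
tcp_rot: [-89.9, -0.2, 36.5]
wrist_force: [0.1, 0.5, 0.4]
opening: 0.0596
t 4.7 pos [0.5059 0.1724 0.2092] rot [-89.89  -0.16  36.54] F [0.13 0.51 0.43] open 0.0596
step xy -95.7 135.9
shift [-0.0015  0.0092  0.0003] turn [-0.0008 -0.7428  0.0033]
```

```bash
python3 -m crank '0 0.01 0 0 -0.145 0; 0 0.02 0 0 -0.29 0; 0 0.03 0 0 -0.435 0; 0 0.04 0 0 -0.58 0; 0 0.05 0 0 -0.7 0; -0.001 0.06 0 0 -0.743 0; -0.001 0.08 0 0 -0.743 0; -0.001 0.08 0 0 -0.743 0'
python3 rem.py -98 135 62
```

```text
time: 5.5
ee_pos: [0.5038, 0.1708, 0.1266]
tcp_rot: [-89.8, -0.1, 78.8]
wrist_force: [0.3, -0.4, 0.2]
opening: 0.0597
t 5.5 pos [0.5038 0.1708 0.1266] rot [-8.982e+01 -8.000e-02  7.879e+01] F [ 0.32 -0.36  0.16] open 0.0597
step xy -97.4 133.9
shift [0.001  0.0646 0.0004] turn [-0.0032 -0.0055  0.0014]
```

```bash
python3 -m crank '0 0.015 0 0 -0.005 0; 0 0.03 0 0 -0.005 0; 0 0.045 0 0 -0.005 0; 0 0.055 0 0 -0.005 0; 0 0.06 0 0 -0.005 0; 0 0.06 0 0 -0.005 0'
python3 rem.py -98 135 55
python3 - <<'E'
from h import *
w=vision.camera("wrist");s=vision.camera("side");t=vision.camera("top")
cv2.imwrite("pics/side2.png",s[:,:,::-1]);cv2.imwrite("pics/top2.png",t[:,:,::-1])
v=np.zeros((600,800,3),np.uint8); v[:350,:500]=cv2.resize(s[160:300,140:340],None,fx=2.5,fy=2.5); v[350:575,:300]=cv2.resize(w,(300,225)); v[350:600,300:650]=cv2.resize(t[100:225,170:345],None,fx=2,fy=2); cv2.imwrite("pics/v2.png",v[:,:,::-1])
E
```

```text
time: 6.1
ee_pos: [0.5041, 0.1711, 0.0671]
tcp_rot: [-89.9, -0.1, 79.1]
wrist_force: [0.5, -0.3, 0.4]
opening: 0.0599
t 6.1 pos [0.5041 0.1711 0.0671] rot [-89.87  -0.11  79.08] F [ 0.49 -0.29  0.41] open 0.0599
step xy -97.2 134.2
shift [0.0008 0.0121 0.0007] turn [-0.0023 -0.0004  0.0019]
```

View pics/v2.png

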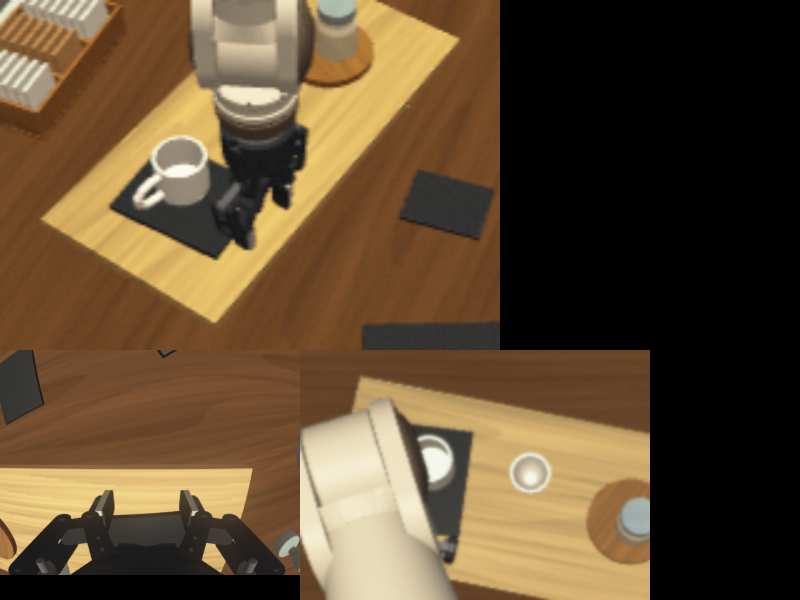

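The fingers stand over the step behind the slate's back rim, with both tips within its width and clear of the cup. Now I feel for the step's top.

```bash
python3 -m crank '0 0.003 0 0 0 0; 0 0.006 0 0 0 0; 0 0.009 0 0 0 0; 0 0.012 0 0 0 0; 0 0.013 0 0 0 0; 0 0.014 0 0 0 0; 0 0.015 0 0 0 0'
python3 -m crank '0 0.001 0 0 0 0; 0 0.002 0 0 0 0'
```

```text
time: 6.95
ee_pos: [0.5045, 0.1712, 0.0529]
tcp_rot: [-89.9, -0.1, 79.1]
wrist_force: [-0.6, -0.9, 0.5]
opening: 0.0596
time: 7.15
ee_pos: [0.5045, 0.1712, 0.0509]
tcp_rot: [-89.9, -0.1, 79.1]
wrist_force: [0.3, 0.5, 0.1]
opening: 0.0598
```

```bash
python3 -m crank '0 0.001 0 0 0 0; 0 0.002 0 0 0 0'; python3 -m crank '0 0.001 0 0 0 0; 0 0.002 0 0 0 0'
```

```text
time: 7.35
ee_pos: [0.5045, 0.1712, 0.0488]
tcp_rot: [-89.9, -0.1, 79.1]
wrist_force: [0.3, -0.2, 0.0]
opening: 0.0599
time: 7.55
ee_pos: [0.5045, 0.1712, 0.0468]
tcp_rot: [-89.9, -0.1, 79.1]
wrist_force: [-0.4, -0.6, 0.5]
opening: 0.0596
```

```bash
python3 -m crank '0 0.001 0 0 0 0; 0 0.001 0 0 0 0'; python3 -m crank '0 0.001 0 0 0 0; 0 0.001 0 0 0 0';  python3 -m crank '0 0.001 0 0 0 0; 0 0.001 0 0 0 0'
```

```text
time: 7.75
ee_pos: [0.5045, 0.1712, 0.0461]
tcp_rot: [-89.9, -0.1, 79.1]
wrist_force: [-0.9, -1.0, 3.2]
opening: 0.06
time: 7.95
ee_pos: [0.5045, 0.1712, 0.046]
tcp_rot: [-90.0, -0.2, 79.1]
wrist_force: [-4.6, -1.5, 10.9]
opening: 0.0597
time: 8.15
ee_pos: [0.5046, 0.1712, 0.0459]
tcp_rot: [-90.0, -0.2, 79.1]
wrist_force: [-7.4, -1.5, 19.3]
opening: 0.0598
```

Touchdown was at TCP z 46.2 mm. I raise about 3 mm, then advance slowly toward the rim.

```bash
python3 -m crank '0 -0.003 0 0 0 0; 0 -0.005 0 0 0 0; 0 -0.005 -0.002 0 0 0; 0 -0.005 -0.004 0 0 0; 0 -0.005 -0.006 0 0 0;0 -0.005 -0.008 0 0 0; 0 -0.005 -0.010 0 0 0'; python3 rem.py 9 135 49
python3 -m crank '0 0 -0.0015 0 0 0; 0 0 -0.003 0 0 0; 0 0 -0.0045 0 0 0; 0 0 -0.006 0 0 0; 0 0 -0.0075 0 0 0; 0 0 -0.009 0 0 0;0 0 -0.0105 0 0 0; 0 0 -0.012 0 0 0'; python3 rem.py 9 135 49
```

```text
time: 8.85
ee_pos: [0.5144, 0.1693, 0.0487]
tcp_rot: [-89.9, -0.1, 79.1]
wrist_force: [0.2, -1.4, -0.1]
opening: 0.0599
t 8.85 pos [0.5144 0.1693 0.0487] rot [-89.91  -0.14  79.07] F [ 0.23 -1.41 -0.08] open 0.0599
step xy -86.7 134.4
shift [ 0.0007 -0.0004 -0.0957] turn [-0.0015 -0.0005  0.0024]
time: 9.65
ee_pos: [0.5261, 0.1671, 0.0488]
tcp_rot: [-89.9, -0.1, 79.1]
wrist_force: [-2.4, 1.2, 0.8]
opening: 0.0597
t 9.65 pos [0.5261 0.1671 0.0488] rot [-89.91  -0.14  79.08] F [-2.42  1.23  0.78] open 0.0597
step xy -74.9 134.4
shift [ 0.0006 -0.0003 -0.0839] turn [-0.0015 -0.0003  0.0025]
```

Light contact (about 2.5 N). I continue slowly at 20 mm/s, then look.

```bash
for i in 1; do python3 -m crank '0 0 -0.001 0 0 0; 0 0 -0.003 0 0 0; 0 0 -0.005 0 0 0; 0 0 -0.007 0 0 0; 0 0 -0.009 0 0 0; 0 0 -0.011 0 0 0;0 0 -0.013 0 0 0; 0 0 -0.014 0 0 0'; done; python3 rem.py 9 135 49
python3 - <<'E'
from h import *
s=vision.camera("side");t=vision.camera("top")
cv2.imwrite("pics/side3.png",s[:,:,::-1]);cv2.imwrite("pics/top3.png",t[:,:,::-1])
v=np.zeros((600,700,3),np.uint8); v[:350,:500]=cv2.resize(s[160:300,140:340],None,fx=2.5,fy=2.5); v[350:600,:350]=cv2.resize(t[100:225,170:345],None,fx=2,fy=2); cv2.imwrite("pics/v3.png",v[:,:,::-1])
E
```

```text
time: 10.45
ee_pos: [0.54, 0.1643, 0.0488]
tcp_rot: [-89.9, -0.1, 79.1]
wrist_force: [-2.5, 1.7, 1.1]
opening: 0.0597
t 10.45 pos [0.54   0.1643 0.0488] rot [-89.93  -0.14  79.07] F [-2.47  1.75  1.05] open 0.0597
step xy -60.7 134.4
shift [ 0.0007 -0.0003 -0.0697] turn [-0.0013 -0.0005  0.0024]
```

View pics/v3.png

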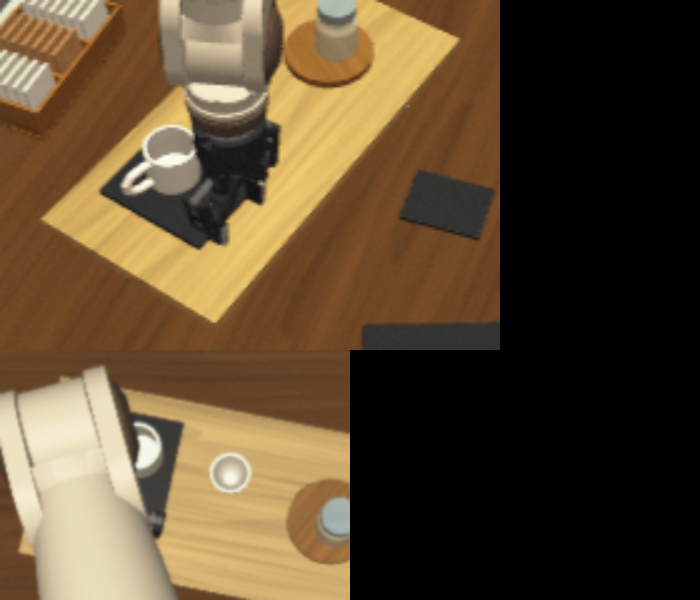

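The slate and cup ride along upright, clear of the gripper. The slate's front-right corner is visible at top-view pixel about (262,136). I use that to calibrate the remaining push.

```bash
cat > c.py <<'E'
from h import *; import sys
im=cv2.imread(sys.argv[1])[:,:,::-1].copy(); _,dark=measure(im)
x0,y0,x1,y1=map(int,sys.argv[2:6]); m=np.zeros_like(dark); m[y0:y1,x0:x1]=dark[y0:y1,x0:x1]
w=cast("top",np.argwhere(m)[:,::-1],.048)*1000-[574.2,20.9]; a=np.radians(-10.9)
p=w@np.array([[np.cos(a),-np.sin(a)],[np.sin(a),np.cos(a)]])
# front rim by y bins; right rim by x bins
f=np.array([[b,p[(p[:,1]>=b)&(p[:,1]<b+4),0].max()] for b in range(int(p[:,1].min()),int(p[:,1].max()),4)])
g=np.array([[b,p[(p[:,0]>=b)&(p[:,0]<b+6),1].min()] for b in range(int(p[:,0].min()),int(p[:,0].max()),6)])
print("front",f.round(1).tolist()); print("right",g.round(1).tolist())
E
python3 c.py pics/top3.png 238 128 270 165
```

```text
front [[78.0, 87.7], [82.0, 87.2], [86.0, 86.1], [90.0, 85.6], [94.0, 87.2], [98.0, 86.7], [102.0, 85.6], [106.0, 85.1], [110.0, 87.2], [114.0, 86.1], [118.0, 85.1], [122.0, 87.2], [126.0, 86.2], [130.0, 85.6], [134.0, 87.2], [138.0, 86.7]]
right [[3.0, 95.7], [9.0, 80.5], [15.0, 79.1], [21.0, 80.2], [27.0, 78.8], [33.0, 79.9], [39.0, 79.0], [45.0, 80.1], [51.0, 79.3], [57.0, 79.8], [63.0, 79.0], [69.0, 80.1], [75.0, 79.2], [81.0, 79.8]]
```

It is already square to the edge, with the front at x about 88 mm (predicted 90). About 71 mm remain; I push 57 mm now.

```bash
python3 -m crank '0 0 -0.001 0 0 0; 0 0 -0.003 0 0 0; 0 0 -0.0055 0 0 0; 0 0 -0.008 0 0 0; 0 0 -0.0105 0 0 0; 0 0 -0.013 0 0 0;0 0 -0.0155 0 0 0; 0 0 -0.018 0 0 0' && python3 -m crank '0 0 -0.0025 0 0 0; 0 0 -0.005 0 0 0; 0 0 -0.0075 0 0 0; 0 0 -0.01 0 0 0; 0 0 -0.0125 0 0 0; 0 0 -0.015 0 0 0;0 0 -0.0175 0 0 0; 0 0 -0.02 0 0 0' && python3 -m crank '0 0 -0.0025 0 0 0; 0 0 -0.005 0 0 0; 0 0 -0.0075 0 0 0; 0 0 -0.01 0 0 0; 0 0 -0.0125 0 0 0; 0 0 -0.015 0 0 0;0 0 -0.017 0 0 0; 0 0 -0.018 0 0 0'; python3 rem.py 9 135 49
python3 - <<'E'
from h import *
s=vision.camera("side");t=vision.camera("top")
cv2.imwrite("pics/side4.png",s[:,:,::-1]);cv2.imwrite("pics/top4.png",t[:,:,::-1])
v=np.zeros((600,700,3),np.uint8); v[:350,:500]=cv2.resize(s[160:300,140:340],None,fx=2.5,fy=2.5); v[350:600,:350]=cv2.resize(t[90:215,170:345],None,fx=2,fy=2); cv2.imwrite("pics/v4.png",v[:,:,::-1])
E
python3 c.py pics/top4.png 235 105 275 155
```

```text
time: 11.35
ee_pos: [0.5577, 0.1609, 0.0488]
tcp_rot: [-89.9, -0.1, 79.1]
wrist_force: [-3.2, 0.5, 1.6]
opening: 0.0594
time: 12.15
ee_pos: [0.5773, 0.1572, 0.0488]
tcp_rot: [-89.9, -0.1, 79.1]
wrist_force: [-4.1, 0.4, 2.1]
opening: 0.0596
time: 12.95
ee_pos: [0.595, 0.1537, 0.0488]
tcp_rot: [-89.9, -0.1, 79.1]
wrist_force: [-3.1, 0.4, 3.2]
opening: 0.0599
t 12.95 pos [0.595  0.1537 0.0488] rot [-89.93  -0.15  79.08] F [-3.05  0.37  3.21] open 0.0599
step xy -4.7 134.4
shift [ 0.0006 -0.0002 -0.0137] turn [-0.0012 -0.0004  0.0025]
front [[78.0, 143.1], [82.0, 142.1], [86.0, 141.6], [90.0, 143.7], [94.0, 142.6], [98.0, 141.6], [102.0, 143.7], [106.0, 143.2], [110.0, 142.1], [114.0, 143.7], [118.0, 143.2], [122.0, 142.7]]
right [[35.0, 81.0], [41.0, 79.0], [47.0, 80.7], [53.0, 79.3], [59.0, 80.4], [65.0, 79.0], [71.0, 80.1], [77.0, 79.2], [83.0, 80.3], [89.0, 78.9], [95.0, 80.0], [101.0, 79.1], [107.0, 79.7], [113.0, 78.8], [119.0, 80.0], [125.0, 78.5], [131.0, 79.6], [137.0, 78.2]]
```

View pics/v4.png

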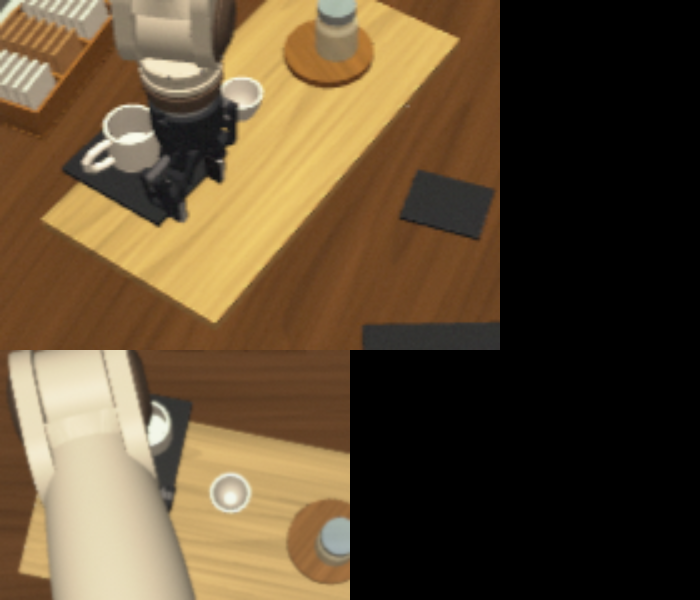

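The slate is square, with its front at x about 145 mm (25 mm overhang), and the cup is upright. I push the last 15 mm with a soft stop, then back off and lift away.

```bash
python3 -m crank '0 0 -0.001 0 0 0; 0 0 -0.003 0 0 0; 0 0 -0.0055 0 0 0; 0 0 -0.008 0 0 0; 0 0 -0.0105 0 0 0; 0 0 -0.0128 0 0 0;0 0 -0.0144 0 0 0; 0 0 -0.015 0 0 0'; python3 -m crank '0 0 0 0 0 0; 0 0 0.002 0 0 0; 0 0 0.005 0 0 0; 0 0 0.01 0 0 0; 0 0 0.02 0 0 0; 0 0 0.03 0 0 0; 0 0 0.045 0 0 0; 0 -0.005 0.06 0 0 0';  python3 -m crank '0 -0.02 0.02 0 0 0; 0 -0.04 0.04 0 0 0; 0 -0.06 0.07 0 0 0; 0 -0.09 0.1 0 0 0; 0 -0.12 0.13 0 0 0; 0 -0.15 0.16 0 0 0; 0 -0.16 0.19 0 0 0; 0 -0.16 0.2 0 0 0'; python3 rem.py 9 135 49
python3 - <<'E'
from h import *
s=vision.camera("side");t=vision.camera("top")
cv2.imwrite("pics/top5.png",t[:,:,::-1])
v=np.zeros((600,700,3),np.uint8); v[:350,:500]=cv2.resize(s[160:300,140:340],None,fx=2.5,fy=2.5); v[350:600,:450]=cv2.resize(t[90:215,170:395],None,fx=2,fy=2); cv2.imwrite("pics/v5.png",v[:,:,::-1])
E
python3 m.py pics/top5.png pics/crop5.png
```

```text
time: 13.85
ee_pos: [0.6097, 0.1509, 0.0487]
tcp_rot: [-89.9, -0.1, 79.1]
wrist_force: [-4.1, 1.1, 2.3]
opening: 0.0596
time: 14.65
ee_pos: [0.549, 0.1624, 0.0532]
tcp_rot: [-89.9, -0.1, 79.1]
wrist_force: [0.3, -0.3, -0.1]
opening: 0.06
time: 15.45
ee_pos: [0.3526, 0.2002, 0.2162]
tcp_rot: [-90.1, -0.3, 79.2]
wrist_force: [1.2, 0.9, 0.6]
opening: 0.0599
t 15.45 pos [0.3526 0.2002 0.2162] rot [-90.09  -0.3   79.16] F [1.22 0.93 0.62] open 0.0599
step xy -251.6 134.2
shift [-0.0003  0.1676 -0.2603] turn [0.0016 0.001  0.0052]
step [574.2  21.1 240.2 501.2 -10.9]
slate [667.5 137.3  97.2 106.2 -10.9]
 in step frame [ 69.6 131.9] rel yaw 0.0 overhang 19.6 back world [598.8 150.5]
small [343.3  21.5  92.6  72.4   4.4]
large [336.  195.1 110.6  40.9  31.6]
```

View pics/v5.png

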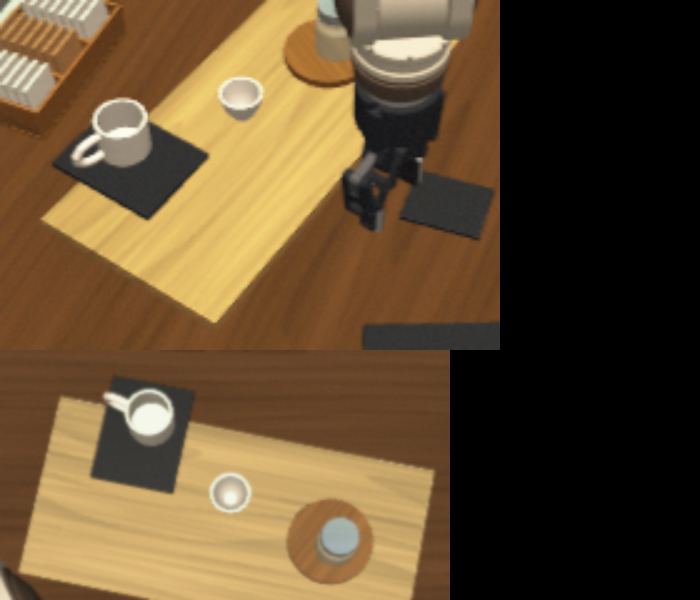

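The slate sticks out square over the guest edge, with the cup upright on it and the arm clear. My measuring window cut off the front (97 mm length), so I redo it on the same picture with a larger window.

```bash
sed -i 's/(195,125,265,205)/(195,97,270,205)/' m.py; python3 m.py pics/top5.png pics/crop5.png
```

```text
step [574.2  21.1 240.2 501.2 -10.9]
slate [687.4 133.4 137.6 106.5 -11.1]
 in step frame [ 89.9 131.9] rel yaw -0.1999999999999993 overhang 39.9 back world [618.7 146.9]
small [343.3  21.5  92.6  72.4   4.4]
large [336.  195.1 110.6  40.9  31.6]
```

The overhang is 39.9 mm, square within 0.2°. I hand in.

```bash
python3 -c "
from workcell import bot
o=bot.get_obs();print(o['time'],o['wrist_force'],abs(o['qd']).max());bot.job_done()"
```

```text
15.55 [0.8599638  0.12298891 0.33602006] 2.69135219223836
the job is handed in; nothing more can be done
```

I pushed the 140 × 110 mm slate with two spread fingertips on its back rim, flat along the step. I then backed off, lifted clear and handed the job in at 15.6 s.

**Last checks:** in the final top picture the slate sticks out 39.9 mm and is square to the edge within about 0.2°. The cup is upright on the slate and was not touched. The sugar bowl, board and jar look unmoved by eye. I did not re-check the jug, tamper or tumbler, but the arm never went near them. Push forces were about 3–5 N, and feeling for the step's top reached about 20 N.

**What went wrong on the way:**
- **Joint limit:** the first approach stopped short when joint 6 reached its 180° limit, and I had already chained the descent. The gripper came down near the board, with no contact force read. I raised it and used the half-turned orientation instead.
- **Measuring window:** my first final measurement gave 19.6 mm because the window cut off the slate's front. Redoing it on the same picture with a larger window gave the 39.9 mm.

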